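Make up two microscopy kits from the bench stock

TASK

Make up two microscopy kits from the stock on the bench: in the blue tray put the yellow-collared objective on the green pad, the pale sandstone plug on the cork pad and the eyepiece on the black pad; in the white tray put the red-collared objective on the green pad and the dark grey shale plug on the cork pad. Each part must stand upright, flat on the floor of its pocket and released; set the parts down, do not drop them. Leave the purple-collared objective and the red-brown plug standing where they are.

Things in the scene. Friction and masses are not known exactly. Their poses are not given: they have to be found in the camera images.
- blue_tray: Blue kit tray, 70 mm (x) by 202 mm (y), with three pockets in a row along y, told by the pad on their floor: green at y = +66 mm, cork brown at y = 0, black at y = -66 mm (pocket centres, at x = 0). Each pocket is 62 mm square inside; tray floor 4 mm thick, walls 4 mm thick with their tops 14 mm above the bench. Fixed; turned up to 20 degrees. Origin at the centre of its underside, +y along the row towards the robot's left, x across it.
- white_tray: White kit tray, 70 mm (x) by 136 mm (y), with two pockets in a row along y, told by the pad on their floor: cork brown at y = +33 mm, green at y = -33 mm (pocket centres, at x = 0). Each pocket is 62 mm square inside; tray floor 4 mm thick, walls 4 mm thick with their tops 14 mm above the bench. Fixed; turned up to 20 degrees. Origin at the centre of its underside, +y along the row towards the robot's left, x across it.
- yellow_objective: Microscope objective standing upright: round steel barrel 30 mm in diameter and 42 mm tall, above it a yellow collar 30 mm wide that tapers in from 48 to 54 mm height, then an 8 mm tall steel nose 16 mm wide; 62 mm tall in all, 130 g. Grip the straight barrel, from above, 30 to 40 mm above its foot. Origin at the centre of the underside, z up along the axis. Belongs in the blue tray.
- red_objective: Microscope objective standing upright: round steel barrel 30 mm in diameter and 42 mm tall, above it a red collar 30 mm wide that tapers in from 48 to 54 mm height, then an 8 mm tall steel nose 16 mm wide; 62 mm tall in all, 130 g. Grip the straight barrel, from above, 30 to 40 mm above its foot. Origin at the centre of the underside, z up along the axis. Belongs in the white tray.
- purple_objective: Microscope objective standing upright: round steel barrel 30 mm in diameter and 42 mm tall, above it a purple collar 30 mm wide that tapers in from 48 to 54 mm height, then an 8 mm tall steel nose 16 mm wide; 62 mm tall in all, 130 g. Grip the straight barrel, from above, 30 to 40 mm above its foot. Origin at the centre of the underside, z up along the axis. Spare stock: stays where it stands.
- sandstone_plug: Rock core plug, a plain pale sand-coloured cylinder 38 mm in diameter and 55 mm tall standing upright, about 145 g. Origin at the centre of the underside, z up along the axis. Belongs in the blue tray.
- shale_plug: Rock core plug, a plain dark grey cylinder 38 mm in diameter and 55 mm tall standing upright, about 145 g. Origin at the centre of the underside, z up along the axis. Belongs in the white tray.
- redrock_plug: Rock core plug, a plain red-brown cylinder 38 mm in diameter and 55 mm tall standing upright, about 145 g. Origin at the centre of the underside, z up along the axis. Spare stock: stays where it stands.
- eyepiece: Microscope eyepiece standing upright: black, with a pale blue lens 23 mm wide on top; straight body 36 mm in diameter from 20 to 56 mm height, over a 30 mm wide steel barrel; 56 mm tall, 90 g. Grip the body from above, 30 to 40 mm above its foot. Origin at the centre of the underside, z up along the axis. Belongs in the blue tray.

How it is judged:
At the end, for the whole second after the job is handed in: All five parts stand upright (0.1 rad), at rest, let go, on the floor of the pocket named in the goal (foot under 8 mm above the tray's underside, within 17.5 mm of the pocket's centre in x and y); purple objective and red-brown plug upright (0.1 rad), within 20 mm of their start (x of yellow_objective in the frame of blue_tray between -0.0175 and 0.0175 m and y of yellow_objective in the frame of blue_tray between 0.0485 and 0.0835 m and z of each of yellow_objective, sandstone_plug, eyepiece in the frame of blue_tray below 0.008 m and angle between each of yellow_objective, sandstone_plug, eyepiece, red_objective, shale_plug, purple_objective, redrock_plug's own z axis and vertical below 0.1 rad and linear speed of each of yellow_objective, sandstone_plug, eyepiece, red_objective, shale_plug below 0.02 m/s and contact force between each of yellow_objective, sandstone_plug, eyepiece, red_objective, shale_plug and the fingers below 0.05 N and x of sandstone_plug in the frame of blue_tray between -0.0175 and 0.0175 m and y of sandstone_plug in the frame of blue_tray between -0.0175 and 0.0175 m and x of eyepiece in the frame of blue_tray between -0.0175 and 0.0175 m and y of eyepiece in the frame of blue_tray between -0.0835 and -0.0485 m and x of red_objective in the frame of white_tray between -0.0175 and 0.0175 m and y of red_objective in the frame of white_tray between -0.0505 and -0.0155 m and z of each of red_objective, shale_plug in the frame of white_tray below 0.008 m and x of shale_plug in the frame of white_tray between -0.0175 and 0.0175 m and y of shale_plug in the frame of white_tray between 0.0155 and 0.0505 m and distance of each of purple_objective, redrock_plug from where it was at the start of the episode below 0.02 m); the robot touches nothing.
It fails at once if the purple objective was moved or knocked (distance of purple_objective from where it was at the start of the episode above 0.02 m or angle between purple_objective's own z axis and vertical above 0.3 rad).
It fails at once if the red-brown plug was moved or knocked (distance of redrock_plug from where it was at the start of the episode above 0.02 m or angle between redrock_plug's own z axis and vertical above 0.3 rad).
It fails at once if a part was dropped (falls free of the fingers faster than 0.7 m/s, about 25 mm of fall) ((linear speed of yellow_objective above 0.7 m/s and contact force between yellow_objective and the fingers below 0.01 N) or (linear speed of sandstone_plug above 0.7 m/s and contact force between sandstone_plug and the fingers below 0.01 N) or (linear speed of eyepiece above 0.7 m/s and contact force between eyepiece and the fingers below 0.01 N) or (linear speed of red_objective above 0.7 m/s and contact force between red_objective and the fingers below 0.01 N) or (linear speed of shale_plug above 0.7 m/s and contact force between shale_plug and the fingers below 0.01 N) or (linear speed of purple_objective above 0.7 m/s and contact force between purple_objective and the fingers below 0.01 N) or (linear speed of redrock_plug above 0.7 m/s and contact force between redrock_plug and the fingers below 0.01 N)).
It also fails if it takes over 104 s, if anything falls off the work surface, if the arm or the gripper's body presses on something with over 40 N, if the wrist force passes 120 N, or if a joint passes its speed limit or range.

ROBOT

A 6-joint arm with a two-finger parallel gripper is mounted at the origin on the work surface. World frame = base frame: x ahead of the robot, y to its left, z up, the work surface at z = 0. Lengths are in m, angles in rad, forces in N, time in s.
With the tool pointing down it reaches from about 0.375 to 0.975 m from the base axis. Payload 3.8 kg.
Tool frame: the origin (TCP) lies midway between the tips of the shut fingers; the grasp point (between the pads) lies 19 mm behind it; z points along the fingers, y is the line along which they close (so a half turn about z gives the same grasp; the last joint's range is limited). The gripper opens to 85 mm and grips with 20 to 120 N. Pads are 22 mm wide; open, the fingers measure 114 mm over their backs; the gripper's body (76 mm by 85 mm) begins 54 mm behind the grasp point. The pads swing forward as they close: fully open they stand 13 mm farther back than shut.
Start: joints at [1.283, 0.264, 1.604, -0, 1.274, -0.037], TCP at [0.168, 0.654, 0.231] pointing down, gripper open.
Joint ranges: [-2.63, 2.63], [-0.94, 2.18], [0.31, 2.57], [-1.31, 4.45], [0, 2.66], [-2.55, 2.55]. Speed limits (rad/s): [2.57, 2.57, 3.14, 3.14, 3.14, 3.14].

INTERFACE

Orientations are given as a rotation vector (axis times angle).
In Python, from workcell import bot, imaging gives the robot as it stands.
- The arm moves only by the tool step_arm, never from a script. Its argument "series" is a list of rows, each an object of numbers: "grip": the closure, from -1 (fully open) to 1 (shut); "x", "y", "z": the shift along the tool's x, y, z normalised to -1 to 1, where 1 is 500 mm; "ax", "ay", "az": the turn, a rotation vector about the tool's x, y, z normalised to -1 to 1, where 1 is 30 degrees. A call has 1 to 12 rows; each row is the pose to reach, as a shift and turn from the pose commanded when the call began, along the tool's axes at that moment; what a row does not reach only later rows make up. A row lasts 1/10 s, in which the tool goes at most 50 mm and 8.59 degrees, less where a joint would pass 70% of its speed; a pose out of reach is approached as far as the arm can. A call with a number of a shift or a turn outside -1 to 1 is refused whole. A call with a gripper value outside its range is refused whole. The fingers move at their own pace and stop on an object; "force" is the grip in N (left out, the last holds). Time passes only in rows, so rows that repeat a pose let the fingers close. It gives the time, the measured TCP pose, the force, the opening and the grip force at its end, in the units of the state.
- bot.read_state(): the state, without advancing time (a new reading comes with each control period).
- imaging.read_camera(name): name is "scene" or "top" or "wrist"; returns a dict with "img" (480x640x3 uint8, red, green, blue), "fx", "fy", "cx", "cy" (pixels), "R" (3x3) and "t" (3): a world point X has camera coordinates R X + t. Camera axes: x right, y down, z forward; pixel columns grow to the right and rows downward; lengths in m; the calibration is good to about 2 mm. A picture is of the moment at which its call begins. There is no depth.
- bot.finish_job(): hands the job in; it is judged then, once.
The state is a dict: "time": time; "q": joint angles; "joint_vel": joint speeds; "joint_torque": joint torques, N m; "tool_pos": TCP position; "tcp_rot": TCP orientation; "wrist_force": force on the tool from outside, world axes, zero at the start; "torque": the same for the moment, N m; "width": opening from 0.0 (shut) to 1.0 (fully open); "grip_force": force on a finger pad.
Only numpy, scipy, OpenCV 4.12 (cv2) and the standard library are available. Lean on these libraries where they do the work, as an engineer would, in place of code of your own. Each camera call takes 0.05 s, during which the arm holds its last target. There are 200 camera calls.

## Working session

There is one attempt and no reset: what is moved stays moved. The work goes in short steps, Python scripts to look and compute and a tool call to move; the robot and the scene stay as the last step left them, time stands still between calls to the robot, and variables do not carry over. Pictures are saved under pics/ and viewed, at most 14 in all, crops included, and the job is handed in when it is done.

Besides the shell and the picture viewer there is one more tool, called after ">>>" as name([rows], argument=value, ...), one row to a line, values as JSON. step_arm: Moves the arm, as the interface text tells. Scaled input: -1 to 1 covers 500 mm each way for a shift and 30 degrees each way for a turn. Its arguments: {"type":"object","properties":{"series":{"type":"array","items":{"type":"object","properties":{"grip":{"type":"number"},"x":{"type":"number","minimum":-1,"maximum":1},"y":{"type":"number","minimum":-1,"maximum":1},"z":{"type":"number","minimum":-1,"maximum":1},"ax":{"type":"number","minimum":-1,"maximum":1},"ay":{"type":"number","minimum":-1,"maximum":1},"az":{"type":"number","minimum":-1,"maximum":1}}}},"force":{"type":"number"}},"required":["series"]}

```bash
mkdir -p pics
python3 - <<'E'
from workcell import bot, imaging
import cv2,pickle
d={}
for n in("top","scene"):
    c=imaging.read_camera(n);d[n]=c
    cv2.imwrite(f"pics/{n}0.png",c["img"][:,:,::-1]);print(n,c["fx"],c["cx"],c["cy"],c["R"],c["t"])
pickle.dump(d,open("c0.pkl","wb"))
s=bot.read_state();print(s)
E
```

```text
top 583.8636498343149 317.6571253389177 244.2269973945293 [[ 0.02059746 -0.99957942 -0.02041408]
 [-0.9987173  -0.01962646 -0.0466751 ]
 [ 0.04625482  0.02134929 -0.99870151]] [-0.00347908  0.54288491  1.05114695]
scene 491.7460655009786 320.15701243652074 229.34266040496664 [[ 2.12335282e-01  9.77196828e-01  2.94360535e-04]
 [ 6.12356296e-01 -1.32824253e-01 -7.79344266e-01]
 [-7.61533647e-01  1.65662538e-01 -6.26595905e-01]] [-0.12114611 -0.28950122  1.31100442]
{'time': 0.1, 'q': array([ 1.28311070e+00,  2.64729111e-01,  1.60527854e+00,  1.05294056e-05,
        1.27370728e+00, -3.68771688e-02]), 'joint_vel': array([ 2.21875752e-03, -3.07146536e-03, -3.14332772e-03, -3.46655715e-04,
        5.60349947e-05, -8.91054749e-04]), 'joint_torque': array([ 2.65132825e-03, -5.16701996e+01, -3.68597567e+01, -1.01404344e-04,
        6.32130614e-03,  1.47464692e-05]), 'tool_pos': array([0.16731575, 0.65322897, 0.23002977]), 'tcp_rot': array([-0.39289769, -3.11656995,  0.00328694]), 'wrist_force': array([-0.55248853, -0.00560197,  1.10789751]), 'torque': array([-0.04366664,  0.01604549, -0.0060327 ]), 'grip_force': 0.0, 'width': 0.9998414690398443}
```

View pics/top0.png

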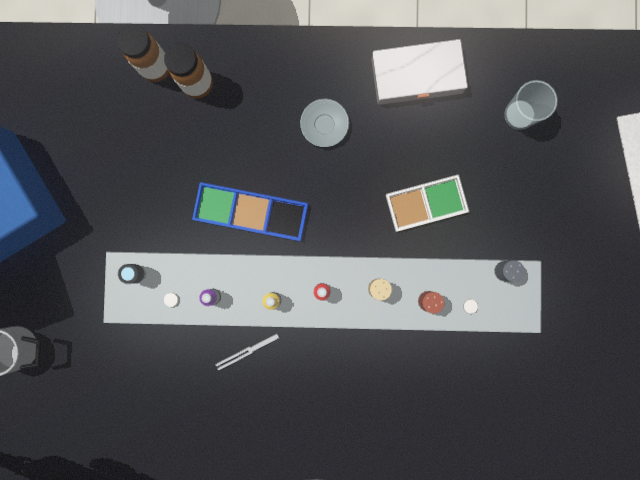

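View pics/scene0.png

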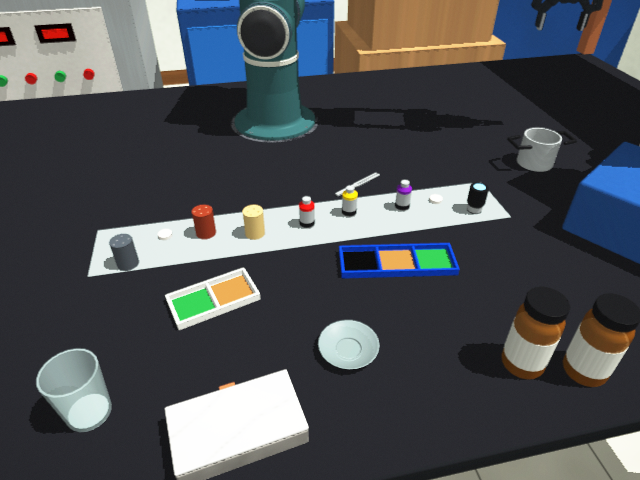

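The top view shows, left to right: eyepiece (130,273), purple (208,297), yellow (271,300), red (322,292), sandstone (380,290), redrock (432,302) and shale (513,272). The blue tray is at (250,211) and the white tray at (428,203). The scene view shows the same parts mirrored, and everything is upright.

```bash
cat > h.py <<'E'
import numpy as np,cv2
def blob(img,box,lo,hi):
    x0,y0,x1,y1=box
    hsv=cv2.cvtColor(np.ascontiguousarray(img[y0:y1,x0:x1]),cv2.COLOR_RGB2HSV)
    m=cv2.inRange(hsv,np.array(lo),np.array(hi))
    n,l,s,c=cv2.connectedComponentsWithStats(m)
    if n<2:return None
    k=1+np.argmax(s[1:,4]);return c[k]+[x0,y0],s[k,4],s[k,2:4]
def ray(c,p):
    d=c["R"].T@np.array([(p[0]-c["cx"])/c["fx"],(p[1]-c["cy"])/c["fy"],1]);return -c["R"].T@c["t"],d/np.linalg.norm(d)
def plane(c,p,z):
    o,d=ray(c,p);return o+d*(z-o[2])/d[2]
def tri(a,b):
    A=np.zeros((3,3));B=np.zeros(3)
    for o,d in(a,b):
        P=np.eye(3)-np.outer(d,d);A+=P;B+=P@o
    return np.linalg.solve(A,B)
E
python3 - <<'E'
import pickle;from h import *
d=pickle.load(open("c0.pkl","rb"))
T={ # name: topbox, scenebox, lo,hi, z
"eye":((110,255,150,290),(462,178,492,215),(85,60,120),(110,255,255),.056),
"purple":((190,280,225,310),(390,175,418,212),(125,100,40),(155,255,255),.047),
"yellow":((255,285,288,315),(338,182,362,218),(22,150,80),(35,255,255),.047),
"red":((305,275,338,308),(295,192,320,230),(0,150,80),(6,255,255),.047),
"sand":((362,272,398,306),(238,200,270,242),(12,60,60),(30,255,255),.0275),
"redrock":((415,286,450,318),(188,200,220,240),(0,80,30),(12,255,255),.0275),
"shale":((492,255,535,290),(105,228,142,275),(100,20,25),(150,120,120),.0275),
"bG":((190,180,240,230),(410,240,460,275),(50,80,60),(75,255,255),.004),
"bC":((228,185,275,235),(375,240,418,275),(8,80,60),(20,255,255),.004),
"bK":((262,192,308,242),(338,240,382,278),(0,0,0),(180,255,30),.004),
"wC":((385,183,435,232),(205,268,260,312),(8,80,60),(20,255,255),.004),
"wG":((420,172,470,225),(165,282,220,325),(50,80,60),(75,255,255),.004)}
for n,(a,b,lo,hi,z) in T.items():
    p=blob(d["top"]["img"],a,lo,hi);q=blob(d["scene"]["img"],b,lo,hi)
    if p is None or q is None: print(n,p,q);continue
    print(n,p[0].round(1),p[1:],q[0].round(1),q[1:],"tri",tri(ray(d["top"],p[0]),ray(d["scene"],q[0])).round(4),"top",plane(d["top"],p[0],z).round(4)[:2],"sc",plane(d["scene"],q[0],z).round(4)[:2])
print(d["top"]["img"][272,513],d["scene"]["img"][255,125])
E
```

```text
eye None (array([479.35483871, 186.29032258]), np.int32(31), array([13,  8], dtype=int32))
purple [206.6 295.5] (np.int32(72), array([15, 15], dtype=int32)) [403.9 189.5] (np.int32(116), array([17, 11], dtype=int32)) tri [0.4465 0.1987 0.0472] top [0.447  0.2006] sc [0.4462 0.1967]
yellow None (array([349.70434783, 195.30434783]), np.int32(115), array([16, 11], dtype=int32))
red [318.  289.6] (np.int32(43), array([10, 15], dtype=int32)) [306.3 206.6] (np.int32(113), array([15, 11], dtype=int32)) tri [0.4608 0.0007 0.0459] top [0.4614 0.0044] sc [ 0.4617 -0.0033]
sand [379.7 288.8] (np.int32(365), array([22, 21], dtype=int32)) [253.4 221.1] (np.int32(655), array([23, 36], dtype=int32)) tri [ 0.4648 -0.1049  0.0314] top [ 0.4646 -0.1053] sc [ 0.4597 -0.1046]
redrock [431.2 301.7] (np.int32(425), array([25, 22], dtype=int32)) [203.5 220.7] (np.int32(670), array([25, 35], dtype=int32)) tri [ 0.4439 -0.1963  0.0315] top [ 0.4437 -0.1973] sc [ 0.4387 -0.1965]
shale [515.9 257. ] (np.int32(46), array([17,  6], dtype=int32)) [125.2 256.3] (np.int32(495), array([28, 31], dtype=int32)) tri [ 0
[... 251 characters left out ...]
95]
bC [250.3 211.6] (np.int32(899), array([36, 35], dtype=int32)) [396.6 259.4] (np.int32(580), array([36, 20], dtype=int32)) tri [0.6005 0.1321 0.0096] top [0.6011 0.1332] sc [0.5947 0.1343]
bK None (array([359.22181146, 260.25693161]), np.int32(541), array([34, 19], dtype=int32))
wC [408.8 207.8] (np.int32(928), array([37, 37], dtype=int32)) [231.3 289.9] (np.int32(734), array([42, 31], dtype=int32)) tri [ 0.6129 -0.1586  0.0087] top [ 0.6135 -0.1584] sc [ 0.608  -0.1597]
wG [443.6 198.4] (np.int32(928), array([38, 37], dtype=int32)) [192.6 303.9] (np.int32(809), array([43, 32], dtype=int32)) tri [ 0.6314 -0.2216  0.0091] top [ 0.632  -0.2218] sc [ 0.6262 -0.2231]
[115 120 127] [67 74 78]
```

```bash
cat >> h.py <<'E'
def go(targets,yaw=None):
    """targets: world xyz list; yaw: wanted angle (deg) of tool y in world. Prints scaled shifts."""
    from workcell import bot
    from scipy.spatial.transform import Rotation as Ro
    s=bot.read_state();R=Ro.from_rotvec(s["tcp_rot"]).as_matrix()
    cur=np.degrees(np.arctan2(R[1,1],R[0,1]))
    print("t",s["time"],"pos",s["tool_pos"].round(4),"yaw",cur.round(1),"w",round(s["width"],3),"gf",round(s["grip_force"],1),"tilt",R[:2,2].round(4))
    for t in targets: print(" ->",t,(R.T@(np.array(t)-s["tool_pos"])/.5).round(3))
    if yaw is not None: print("az",((cur-yaw+180)%360-180)/30)
E
python3 - <<'E'
import pickle;from h import *
d=pickle.load(open("c0.pkl","rb"))
for n,c,p,z in(("eye","top",(128,273),.056),("eye","scene",(479,187),.056),("yel","scene",(349.7,195.3),.047),("yel","top",(270,300),.05),("shale top","top",(514,270),.055),("shale","scene",(123,252),.0275)):print(n,plane(d[c],p,z).round(4))
go([[.49,.34,.2],[.45,.09,.2]],0)
E
```

```text
eye [0.4837 0.3384 0.056 ]
eye [0.4817 0.3383 0.056 ]
yel [0.443  0.0866 0.047 ]
yel [0.4416 0.0882 0.05  ]
shale top [ 0.5028 -0.3348  0.055 ]
shale [ 0.4993 -0.3365  0.0275]
t 0.1 pos [0.1673 0.6532 0.23  ] yaw 75.6 w 1.0 gf 0.0 tilt [-0.0006 -0.002 ]
 -> [0.49, 0.34, 0.2] [-0.781 -0.447  0.061]
 -> [0.45, 0.09, 0.2] [-0.827 -0.951  0.062]
az 2.520985392098956
```

>>> step_arm([
  {"x": -0.78,"y": -0.46,"z": 0.06,"az": 1,"grip": -1},
  {"x": -0.78,"y": -0.46,"z": 0.06,"az": 1,"grip": -1},
  {"x": -0.78,"y": -0.46,"z": 0.06,"az": 1,"grip": -1},
  {"x": -0.78,"y": -0.46,"z": 0.06,"az": 1,"grip": -1},
  {"x": -0.78,"y": -0.46,"z": 0.06,"az": 1,"grip": -1},
  {"x": -0.78,"y": -0.46,"z": 0.06,"az": 1,"grip": -1},
  {"x": -0.78,"y": -0.46,"z": 0.06,"az": 1,"grip": -1},
  {"x": -0.78,"y": -0.46,"z": 0.06,"az": 1,"grip": -1},
  {"x": -0.78,"y": -0.46,"z": 0.06,"az": 1,"grip": -1},
  {"x": -0.78,"y": -0.46,"z": 0.06,"az": 1,"grip": -1},
  {"x": -0.78,"y": -0.46,"z": 0.06,"az": 1,"grip": -1},
  {"x": -0.78,"y": -0.46,"z": 0.06,"az": 1,"grip": -1},
])

```text
validation failed for argument at $.se...
```

>>> step_arm([
  {"az": 1},
  {"az": 1},
  {"az": 1},
  {"az": 1},
  {"az": 1},
])

```text
validation failed for argument at $.se...
```

Run:
```python
from workcell import imaging
from h import *
c=imaging.read_camera("wrist");cv2.imwrite("pics/w1.png",c["img"][:,:,::-1])
go([[.4825,.338,.1],[.4825,.338,.016]],0)
b=blob(c["img"],(0,0,640,480),(85,60,120),(110,255,255));print(b,plane(c,b[0],.056))
```

```text
t 0.15 pos [0.1674 0.6533 0.2302] yaw 75.6 w 0.998 gf 0.0 tilt [-0.0005 -0.0017]
 -> [0.4825, 0.338, 0.1] [-0.767 -0.454  0.261]
 -> [0.4825, 0.338, 0.016] [-0.767 -0.454  0.429]
az 2.520957310853631Traceback (most recent call last):
  File "<stdin>", line 5, in <module>
TypeError: 'NoneType' object is not subscriptable
```

View pics/w1.png

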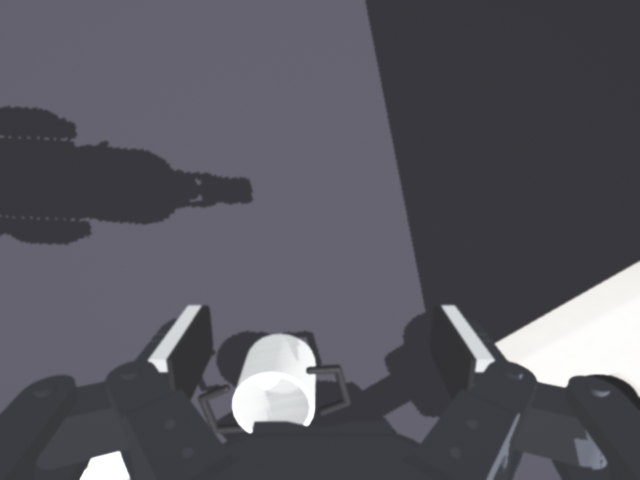

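The wrist picture shows the fingers at (180,340) and (470,340) over the grey pot. No part is in view because the moves were refused. I'll retry with every field filled in.

>>> step_arm([
  {"x": -0.78,"y": -0.46,"z": 0.06,"ax": 0,"ay": 0,"az": 1,"grip": -1},
  {"x": -0.78,"y": -0.46,"z": 0.06,"ax": 0,"ay": 0,"az": 1,"grip": -1},
  {"x": -0.78,"y": -0.46,"z": 0.06,"ax": 0,"ay": 0,"az": 1,"grip": -1},
  {"x": -0.78,"y": -0.46,"z": 0.06,"ax": 0,"ay": 0,"az": 1,"grip": -1},
  {"x": -0.78,"y": -0.46,"z": 0.06,"ax": 0,"ay": 0,"az": 1,"grip": -1},
  {"x": -0.78,"y": -0.46,"z": 0.06,"ax": 0,"ay": 0,"az": 1,"grip": -1},
  {"x": -0.78,"y": -0.46,"z": 0.06,"ax": 0,"ay": 0,"az": 1,"grip": -1},
  {"x": -0.78,"y": -0.46,"z": 0.06,"ax": 0,"ay": 0,"az": 1,"grip": -1},
  {"x": -0.78,"y": -0.46,"z": 0.06,"ax": 0,"ay": 0,"az": 1,"grip": -1},
  {"x": -0.78,"y": -0.46,"z": 0.06,"ax": 0,"ay": 0,"az": 1,"grip": -1},
  {"x": -0.78,"y": -0.46,"z": 0.06,"ax": 0,"ay": 0,"az": 1,"grip": -1},
  {"x": -0.78,"y": -0.46,"z": 0.06,"ax": 0,"ay": 0,"az": 1,"grip": -1},
])

```text
time: 1.35
tool_pos: [0.4875, 0.3348, 0.201]
tcp_rot: [-1.186, -2.908, 0.0]
wrist_force: [-0.7, -0.1, 0.3]
width: 1.004
grip_force: 0.0
```

>>> step_arm([
  {"x": 0,"y": 0,"z": 0,"ax": 0,"ay": 0,"az": 1,"grip": -1},
  {"x": 0,"y": 0,"z": 0,"ax": 0,"ay": 0,"az": 1,"grip": -1},
  {"x": 0,"y": 0,"z": 0,"ax": 0,"ay": 0,"az": 1,"grip": -1},
  {"x": 0,"y": 0,"z": 0,"ax": 0,"ay": 0,"az": 1,"grip": -1},
  {"x": 0,"y": 0,"z": 0,"ax": 0,"ay": 0,"az": 1,"grip": -1},
])

```text
time: 1.85
tool_pos: [0.4869, 0.336, 0.2014]
tcp_rot: [-1.895, -2.505, -0.0]
wrist_force: [-0.0, -0.9, 0.0]
width: 1.0
grip_force: 0.0
```

Run:
```python
from workcell import imaging
from h import *
c=imaging.read_camera("wrist");cv2.imwrite("pics/w2.png",c["img"][:,:,::-1])
go([[.4825,.338,.1],[.4825,.338,.016]],0)
b=blob(c["img"],(0,0,640,480),(85,60,120),(110,255,255));print(b,b and plane(c,b[0],.056))
```

```text
t 1.9 pos [0.487  0.3357 0.2014] yaw 15.9 w 1.001 gf 0.0 tilt [-0.0001  0.0003]
 -> [0.4825, 0.338, 0.1] [ 0.007 -0.007  0.203]
 -> [0.4825, 0.338, 0.016] [ 0.007 -0.007  0.371]
az 0.5290931912899538
(array([578.65784114,  22.61201629]), np.int32(4910), array([112,  58], dtype=int32)) [0.61770932 0.52018923 0.056     ]
```

View pics/w2.png

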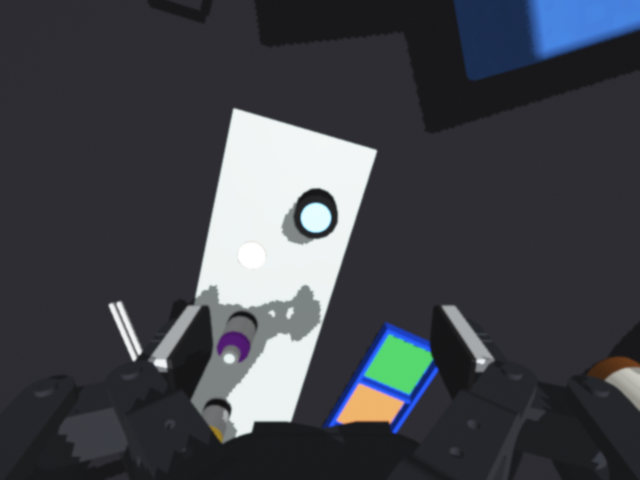

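The lens is at (316,217), and the purple (233,347) and yellow objectives are partly hidden by the gripper. The blue tray's pads are at (402,362) and (370,405).

Run:
```python
from workcell import imaging
from h import *
c=imaging.read_camera("wrist")
for p,z in(((316,217),.056),((402,362),.004)):print(plane(c,p,z))
print(c["R"],-c["R"].T@c["t"],c["fx"])
b=blob(c["img"],(200,320,270,370),(125,100,40),(155,255,255));print(b,plane(c,b[0],.047))
```

```text
[0.4817889  0.33939656 0.056     ]
[0.61466793 0.20008048 0.004     ]
[[ 9.61745995e-01  2.73942653e-01 -2.53327971e-04]
 [ 2.61834631e-01 -9.18965000e-01  2.94865995e-01]
 [ 8.05435735e-02 -2.83652520e-01 -9.55538581e-01]] [0.46624336 0.40858999 0.34479196] 375.07374683472574
(array([234.23287671, 342.63796477]), np.int32(511), array([33, 30], dtype=int32)) [0.44253656 0.20395541 0.047     ]
```

>>> step_arm([
  {"x": 0.01,"y": -0.008,"z": 0.1,"ax": 0,"ay": 0,"az": 0,"grip": -1},
  {"x": 0.01,"y": -0.008,"z": 0.2,"ax": 0,"ay": 0,"az": 0,"grip": -1},
  {"x": 0.01,"y": -0.008,"z": 0.28,"ax": 0,"ay": 0,"az": 0,"grip": -1},
  {"x": 0.01,"y": -0.008,"z": 0.34,"ax": 0,"ay": 0,"az": 0,"grip": -1},
  {"x": 0.01,"y": -0.008,"z": 0.375,"ax": 0,"ay": 0,"az": 0,"grip": -1},
  {"x": 0.01,"y": -0.008,"z": 0.375,"ax": 0,"ay": 0,"az": 0,"grip": -1},
  {"x": 0.01,"y": -0.008,"z": 0.375,"ax": 0,"ay": 0,"az": 0,"grip": 1},
  {"x": 0.01,"y": -0.008,"z": 0.375,"ax": 0,"ay": 0,"az": 0,"grip": 1},
  {"x": 0.01,"y": -0.008,"z": 0.375,"ax": 0,"ay": 0,"az": 0,"grip": 1},
  {"x": 0.01,"y": -0.008,"z": 0.375,"ax": 0,"ay": 0,"az": 0,"grip": 1},
  {"x": 0.01,"y": -0.008,"z": 0.375,"ax": 0,"ay": 0,"az": 0,"grip": 1},
  {"x": 0.01,"y": -0.008,"z": 0.375,"ax": 0,"ay": 0,"az": 0,"grip": 1},
], force=40)

```text
time: 3.15
tool_pos: [0.4843, 0.3389, 0.0157]
tcp_rot: [1.898, 2.502, 0.005]
wrist_force: [-1.1, 0.4, 6.2]
width: 0.413
grip_force: 40.3
```

```bash
python3 -c "
from h import *
go([[.589,.068,.13],[.589,.068,.018]],-10)"
```

```text
t 3.15 pos [0.4843 0.3389 0.0157] yaw 15.6 w 0.413 gf 40.3 tilt [0.0026 0.0018]
 -> [0.589, 0.068, 0.13] [-0.578  0.056 -0.229]
 -> [0.589, 0.068, 0.018] [-0.578  0.056 -0.005]
az 0.8543712535182844
```

>>> step_arm([
  {"x": 0,"y": 0,"z": -0.08,"ax": 0,"ay": 0,"az": 0,"grip": 1},
  {"x": 0,"y": 0,"z": -0.16,"ax": 0,"ay": 0,"az": 0,"grip": 1},
  {"x": -0.06,"y": 0.005,"z": -0.2,"ax": 0,"ay": 0,"az": 0.1,"grip": 1},
  {"x": -0.15,"y": 0.015,"z": -0.2,"ax": 0,"ay": 0,"az": 0.25,"grip": 1},
  {"x": -0.24,"y": 0.025,"z": -0.2,"ax": 0,"ay": 0,"az": 0.4,"grip": 1},
  {"x": -0.33,"y": 0.035,"z": -0.2,"ax": 0,"ay": 0,"az": 0.55,"grip": 1},
  {"x": -0.42,"y": 0.045,"z": -0.2,"ax": 0,"ay": 0,"az": 0.7,"grip": 1},
  {"x": -0.5,"y": 0.05,"z": -0.2,"ax": 0,"ay": 0,"az": 0.85,"grip": 1},
  {"x": -0.55,"y": 0.056,"z": -0.2,"ax": 0,"ay": 0,"az": 0.85,"grip": 1},
  {"x": -0.578,"y": 0.056,"z": -0.2,"ax": 0,"ay": 0,"az": 0.85,"grip": 1},
  {"x": -0.578,"y": 0.056,"z": -0.2,"ax": 0,"ay": 0,"az": 0.85,"grip": 1},
  {"x": -0.578,"y": 0.056,"z": -0.2,"ax": 0,"ay": 0,"az": 0.85,"grip": 1},
])

```text
time: 4.35
tool_pos: [0.5874, 0.0679, 0.1136]
tcp_rot: [-2.404, -2.021, 0.0]
wrist_force: [-0.1, 0.5, -0.4]
width: 0.406
grip_force: 40.3
```

Run:
```python
from workcell import imaging
from h import *
c=imaging.read_camera("wrist");cv2.imwrite("pics/w3.png",c["img"][:,:,::-1])
go([[.589,.068,.021]],-10)
b=blob(c["img"],(0,0,640,480),(5,80,60),(20,255,255));print("cork",b,plane(c,b[0],.004))
b=blob(c["img"],(0,0,640,480),(50,80,60),(75,255,255));print("green",b,plane(c,b[0],.004))
b=blob(c["img"],(0,0,640,480),(125,100,40),(155,255,255));print(b,b and plane(c,b[0],.047))
b=blob(c["img"],(0,0,640,480),(22,150,80),(35,255,255));print(b,b and plane(c,b[0],.047))
```

```text
t 4.4 pos [0.5873 0.0683 0.1136] yaw -9.8 w 0.409 gf 40.3 tilt [-0.0007  0.0006]
 -> [0.589, 0.068, 0.021] [-0.     0.004  0.185]
az 0.005679434705322705
cork (array([322.24299887, 135.47783499]), np.int32(7963), array([92, 91], dtype=int32)) [0.5994896  0.13494806 0.004     ]
green (array([322.57422929,  36.67239665]), np.int32(7039), array([96, 75], dtype=int32)) [0.60950516 0.19174707 0.004     ]
(array([14.48417132, 67.86095593]), np.int32(1611), array([34, 61], dtype=int32)) [0.44944226 0.19632907 0.047     ]
(array([ 84.70596394, 267.47434119]), np.int32(721), array([36, 46], dtype=int32)) [0.44608328 0.08533209 0.047     ]
```

View pics/w3.png

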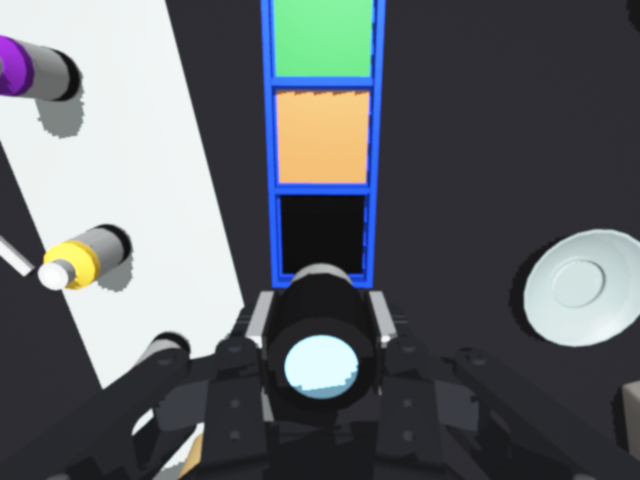

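The held eyepiece is at (320,330) over the black pocket and aligned with it. The cork pad is at (322,135) and yellow at (75,265).

>>> step_arm([
  {"x": -0.003,"y": 0.002,"z": 0.07,"ax": 0,"ay": 0,"az": 0,"grip": 1},
  {"x": -0.003,"y": 0.002,"z": 0.13,"ax": 0,"ay": 0,"az": 0,"grip": 1},
  {"x": -0.003,"y": 0.002,"z": 0.165,"ax": 0,"ay": 0,"az": 0,"grip": 1},
  {"x": -0.003,"y": 0.002,"z": 0.18,"ax": 0,"ay": 0,"az": 0,"grip": 1},
  {"x": -0.003,"y": 0.002,"z": 0.186,"ax": 0,"ay": 0,"az": 0,"grip": 1},
  {"x": -0.003,"y": 0.002,"z": 0.187,"ax": 0,"ay": 0,"az": 0,"grip": 1},
  {"x": -0.003,"y": 0.002,"z": 0.187,"ax": 0,"ay": 0,"az": 0,"grip": 1},
])

```text
time: 5.1
tool_pos: [0.5897, 0.0661, 0.0215]
tcp_rot: [2.403, 2.022, 0.003]
wrist_force: [0.4, 0.1, -0.5]
width: 0.408
grip_force: 40.3
```

>>> step_arm([
  {"x": 0,"y": 0,"z": 0,"ax": 0,"ay": 0,"az": 0,"grip": -0.3},
  {"x": 0,"y": 0,"z": 0,"ax": 0,"ay": 0,"az": 0,"grip": -1},
  {"x": 0,"y": 0,"z": 0,"ax": 0,"ay": 0,"az": 0,"grip": -1},
  {"x": 0,"y": 0,"z": 0,"ax": 0,"ay": 0,"az": 0,"grip": -1},
  {"x": 0,"y": 0,"z": 0,"ax": 0,"ay": 0,"az": 0,"grip": -1},
  {"x": 0,"y": 0,"z": -0.08,"ax": 0,"ay": 0,"az": 0,"grip": -1},
  {"x": 0,"y": 0,"z": -0.18,"ax": 0,"ay": 0,"az": 0,"grip": -1},
  {"x": 0,"y": 0,"z": -0.23,"ax": 0,"ay": 0,"az": 0,"grip": -1},
  {"x": 0,"y": 0,"z": -0.23,"ax": 0,"ay": 0,"az": 0,"grip": -1},
])

```text
time: 6.0
tool_pos: [0.5926, 0.0659, 0.1411]
tcp_rot: [2.4, 2.018, 0.013]
wrist_force: [0.4, -0.3, -0.2]
width: 1.001
grip_force: 0.0
```

```bash
python3 -c "
from h import *
go([[.444,.087,.13],[.444,.087,.014]],-10)"
```

```text
t 6.0 pos [0.5926 0.0659 0.1411] yaw -9.9 w 1.001 gf 0.0 tilt [0.0103 0.0007]
 -> [0.444, 0.087, 0.13] [-0.009 -0.3    0.019]
 -> [0.444, 0.087, 0.014] [-0.01  -0.303  0.251]
az 0.004278153542473243
```

>>> step_arm([
  {"x": -0.01,"y": -0.1,"z": 0.0,"ax": 0,"ay": 0,"az": 0,"grip": -1},
  {"x": -0.01,"y": -0.2,"z": 0.0,"ax": 0,"ay": 0,"az": 0,"grip": -1},
  {"x": -0.01,"y": -0.28,"z": 0.0,"ax": 0,"ay": 0,"az": 0,"grip": -1},
  {"x": -0.01,"y": -0.301,"z": 0.02,"ax": 0,"ay": 0,"az": 0,"grip": -1},
  {"x": -0.01,"y": -0.301,"z": 0.05,"ax": 0,"ay": 0,"az": 0,"grip": -1},
  {"x": -0.01,"y": -0.301,"z": 0.12,"ax": 0,"ay": 0,"az": 0,"grip": -1},
  {"x": -0.01,"y": -0.301,"z": 0.19,"ax": 0,"ay": 0,"az": 0,"grip": -1},
  {"x": -0.01,"y": -0.301,"z": 0.235,"ax": 0,"ay": 0,"az": 0,"grip": -1},
  {"x": -0.01,"y": -0.301,"z": 0.253,"ax": 0,"ay": 0,"az": 0,"grip": -1},
  {"x": -0.01,"y": -0.301,"z": 0.253,"ax": 0,"ay": 0,"az": 0,"grip": -1},
  {"x": -0.01,"y": -0.301,"z": 0.253,"ax": 0,"ay": 0,"az": 0,"grip": -1},
])

```text
time: 7.1
tool_pos: [0.4403, 0.0865, 0.0092]
tcp_rot: [2.404, 2.022, 0.001]
wrist_force: [0.5, -0.6, 0.4]
width: 0.996
grip_force: 0.0
```

>>> step_arm([
  {"x": 0,"y": 0,"z": 0,"ax": 0,"ay": 0,"az": 0,"grip": 1},
  {"x": 0,"y": 0,"z": 0,"ax": 0,"ay": 0,"az": 0,"grip": 1},
  {"x": 0,"y": 0,"z": 0,"ax": 0,"ay": 0,"az": 0,"grip": 1},
  {"x": 0,"y": 0,"z": 0,"ax": 0,"ay": 0,"az": 0,"grip": 1},
  {"x": 0,"y": 0,"z": 0,"ax": 0,"ay": 0,"az": 0,"grip": 1},
  {"x": 0,"y": 0,"z": 0,"ax": 0,"ay": 0,"az": 0,"grip": 1},
  {"x": 0,"y": 0,"z": 0,"ax": 0,"ay": 0,"az": 0,"grip": 1},
])

```text
time: 7.8
tool_pos: [0.4397, 0.0866, 0.0094]
tcp_rot: [2.404, 2.022, 0.001]
wrist_force: [-1.4, 0.4, 5.9]
width: 0.333
grip_force: 39.1
```

```bash
python3 -c "
from h import *
go([[.611,.199,.12],[.611,.199,.02]],-10)"
```

```text
t 7.8 pos [0.4397 0.0866 0.0094] yaw -9.9 w 0.333 gf 39.1 tilt [0.0004 0.0002]
 -> [0.611, 0.199, 0.12] [ 0.28   0.299 -0.221]
 -> [0.611, 0.199, 0.02] [ 0.28   0.299 -0.021]
az 0.004342535047830627
```

>>> step_arm([
  {"x": 0,"y": 0,"z": -0.08,"ax": 0,"ay": 0,"az": 0,"grip": 1},
  {"x": 0,"y": 0,"z": -0.16,"ax": 0,"ay": 0,"az": 0,"grip": 1},
  {"x": 0.03,"y": 0.03,"z": -0.2,"ax": 0,"ay": 0,"az": 0,"grip": 1},
  {"x": 0.09,"y": 0.1,"z": -0.2,"ax": 0,"ay": 0,"az": 0,"grip": 1},
  {"x": 0.15,"y": 0.16,"z": -0.2,"ax": 0,"ay": 0,"az": 0,"grip": 1},
  {"x": 0.21,"y": 0.225,"z": -0.2,"ax": 0,"ay": 0,"az": 0,"grip": 1},
  {"x": 0.26,"y": 0.28,"z": -0.2,"ax": 0,"ay": 0,"az": 0,"grip": 1},
  {"x": 0.28,"y": 0.3,"z": -0.2,"ax": 0,"ay": 0,"az": 0,"grip": 1},
  {"x": 0.28,"y": 0.3,"z": -0.2,"ax": 0,"ay": 0,"az": 0,"grip": 1},
  {"x": 0.28,"y": 0.3,"z": -0.15,"ax": 0,"ay": 0,"az": 0,"grip": 1},
  {"x": 0.28,"y": 0.3,"z": -0.09,"ax": 0,"ay": 0,"az": 0,"grip": 1},
  {"x": 0.28,"y": 0.3,"z": -0.05,"ax": 0,"ay": 0,"az": 0,"grip": 1},
])

```text
time: 9.0
tool_pos: [0.6087, 0.1976, 0.0314]
tcp_rot: [-2.403, -2.021, 0.006]
wrist_force: [0.6, -0.6, -2.4]
width: 0.33
grip_force: 39.9
```

>>> step_arm([
  {"x": 0,"y": 0,"z": 0,"ax": 0,"ay": 0,"az": 0,"grip": 1},
  {"x": 0,"y": 0,"z": 0,"ax": 0,"ay": 0,"az": 0,"grip": 1},
])

```text
time: 9.2
tool_pos: [0.6101, 0.198, 0.0334]
tcp_rot: [-2.404, -2.021, 0.003]
wrist_force: [-0.8, 0.5, -0.2]
width: 0.33
grip_force: 39.8
```

```bash
python3 -c "
from h import *
go([[.611,.199,.0142]],-10)"
```

```text
t 9.2 pos [0.6101 0.198  0.0334] yaw -9.9 w 0.33 gf 39.8 tilt [-0.0019 -0.0006]
 -> [0.611, 0.199, 0.0142] [0.002 0.002 0.038]
az 0.0037874709367069197
```

Lower the part, release it, retract, and look.

>>> step_arm([
  {"x": 0.002,"y": 0.002,"z": 0.02,"ax": 0,"ay": 0,"az": 0,"grip": 1},
  {"x": 0.002,"y": 0.002,"z": 0.034,"ax": 0,"ay": 0,"az": 0,"grip": 1},
  {"x": 0.002,"y": 0.002,"z": 0.039,"ax": 0,"ay": 0,"az": 0,"grip": 1},
  {"x": 0.002,"y": 0.002,"z": 0.039,"ax": 0,"ay": 0,"az": 0,"grip": 1},
  {"x": 0.002,"y": 0.002,"z": 0.039,"ax": 0,"ay": 0,"az": 0,"grip": -0.3},
  {"x": 0.002,"y": 0.002,"z": 0.039,"ax": 0,"ay": 0,"az": 0,"grip": -1},
  {"x": 0.002,"y": 0.002,"z": 0.039,"ax": 0,"ay": 0,"az": 0,"grip": -1},
  {"x": 0.002,"y": 0.002,"z": 0.039,"ax": 0,"ay": 0,"az": 0,"grip": -1},
  {"x": 0.002,"y": 0.002,"z": 0.039,"ax": 0,"ay": 0,"az": 0,"grip": -1},
  {"x": 0.002,"y": 0.002,"z": -0.06,"ax": 0,"ay": 0,"az": 0,"grip": -1},
  {"x": 0.002,"y": 0.002,"z": -0.16,"ax": 0,"ay": 0,"az": 0,"grip": -1},
  {"x": 0.002,"y": 0.002,"z": -0.2,"ax": 0,"ay": 0,"az": 0,"grip": -1},
])

```text
time: 10.4
tool_pos: [0.6155, 0.2004, 0.1397]
tcp_rot: [2.402, 2.02, 0.012]
wrist_force: [0.9, -0.1, 0.5]
width: 1.003
grip_force: 0.0
```

```bash
python3 -c "
from h import *
go([[.462,-.105,.14]],-10)"
```

```text
t 10.4 pos [0.6155 0.2004 0.1397] yaw -9.9 w 1.003 gf 0.0 tilt [0.008  0.0023]
 -> [0.462, -0.105, 0.14] [-0.654 -0.198 -0.004]
az 0.0043320358041228245
```

>>> step_arm([
  {"x": -0.09,"y": -0.03,"z": 0,"ax": 0,"ay": 0,"az": 0,"grip": -1},
  {"x": -0.18,"y": -0.06,"z": 0,"ax": 0,"ay": 0,"az": 0,"grip": -1},
  {"x": -0.27,"y": -0.08,"z": 0,"ax": 0,"ay": 0,"az": 0,"grip": -1},
  {"x": -0.36,"y": -0.11,"z": 0,"ax": 0,"ay": 0,"az": 0,"grip": -1},
  {"x": -0.45,"y": -0.14,"z": 0,"ax": 0,"ay": 0,"az": 0,"grip": -1},
  {"x": -0.54,"y": -0.17,"z": 0,"ax": 0,"ay": 0,"az": 0,"grip": -1},
  {"x": -0.62,"y": -0.19,"z": 0,"ax": 0,"ay": 0,"az": 0,"grip": -1},
  {"x": -0.654,"y": -0.194,"z": 0,"ax": 0,"ay": 0,"az": 0,"grip": -1},
  {"x": -0.654,"y": -0.194,"z": 0,"ax": 0,"ay": 0,"az": 0,"grip": -1},
  {"x": -0.654,"y": -0.194,"z": 0,"ax": 0,"ay": 0,"az": 0,"grip": -1},
  {"x": -0.654,"y": -0.194,"z": 0,"ax": 0,"ay": 0,"az": 0,"grip": -1},
])

```text
time: 11.5
tool_pos: [0.4612, -0.1053, 0.1339]
tcp_rot: [-2.404, -2.023, -0.001]
wrist_force: [1.2, 0.0, 0.2]
width: 0.999
grip_force: 0.0
```

Run:
```python
from workcell import imaging
from h import *
c=imaging.read_camera("wrist");cv2.imwrite("pics/w4.png",c["img"][:,:,::-1])
go([[.4635,-.105,.013]],-10)
b=blob(c["img"],(0,0,640,480),(0,150,80),(6,255,255));print("red",b,b and plane(c,b[0],.047))
```

```text
t 11.55 pos [ 0.4612 -0.1051  0.1338] yaw -9.8 w 0.996 gf 0.0 tilt [0.0001 0.0003]
 -> [0.4635, -0.105, 0.013] [0.001 0.004 0.242]
az 0.0065845897152257745
red (array([316.59276546, 373.31388565]), np.int32(1714), array([51, 46], dtype=int32)) [ 0.44131439 -0.20017502  0.047     ]
```

View pics/w4.png

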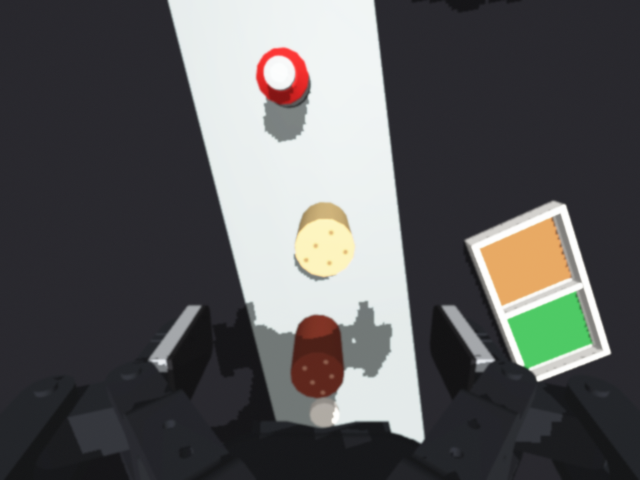

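Sandstone's top is at (324,247), redrock's at (318,375) and red's nose at (280,73). The white tray's cork pad is at (525,263) and its green pad at (552,330).

Run:
```python
from workcell import imaging
from h import *
c=imaging.read_camera("wrist")
for p,z in(((324,247),.055),((280,73),.062),((525,263),.004),((552,330),.004)):print(plane(c,p,z).round(4))
```

```text
[ 0.4631 -0.1035  0.055 ]
[ 0.4568 -0.0018  0.062 ]
[ 0.6126 -0.1598  0.004 ]
[ 0.6338 -0.2232  0.004 ]
```

>>> step_arm([
  {"x": 0.001,"y": 0.004,"z": 0.02,"ax": 0,"ay": 0,"az": 0,"grip": -1},
])

```text
time: 11.7
tool_pos: [0.4644, -0.1054, 0.1247]
tcp_rot: [2.401, 2.022, 0.003]
wrist_force: [0.4, 0.1, 0.7]
width: 0.999
grip_force: 0.0
```

>>> step_arm([
  {"x": 0.002,"y": 0,"z": 0.08,"ax": 0,"ay": 0,"az": 0,"grip": -1},
  {"x": 0.002,"y": 0,"z": 0.15,"ax": 0,"ay": 0,"az": 0,"grip": -1},
  {"x": 0.002,"y": 0,"z": 0.2,"ax": 0,"ay": 0,"az": 0,"grip": -1},
  {"x": 0.002,"y": 0,"z": 0.22,"ax": 0,"ay": 0,"az": 0,"grip": -1},
  {"x": 0.002,"y": 0,"z": 0.22,"ax": 0,"ay": 0,"az": 0,"grip": -1},
  {"x": 0.002,"y": 0,"z": 0.22,"ax": 0,"ay": 0,"az": 0,"grip": 1},
  {"x": 0.002,"y": 0,"z": 0.22,"ax": 0,"ay": 0,"az": 0,"grip": 1},
  {"x": 0.002,"y": 0,"z": 0.22,"ax": 0,"ay": 0,"az": 0,"grip": 1},
  {"x": 0.002,"y": 0,"z": 0.22,"ax": 0,"ay": 0,"az": 0,"grip": 1},
  {"x": 0.002,"y": 0,"z": 0.22,"ax": 0,"ay": 0,"az": 0,"grip": 1},
  {"x": 0.002,"y": 0,"z": 0.22,"ax": 0,"ay": 0,"az": 0,"grip": 1},
])

```text
time: 12.8
tool_pos: [0.4644, -0.1053, 0.0153]
tcp_rot: [2.403, 2.021, 0.003]
wrist_force: [-0.5, 0.4, 6.9]
width: 0.434
grip_force: 39.9
```

```bash
python3 -c "
from h import *
go([[.600,.134,.12],[.6,.134,.02]],-10)"
```

```text
t 12.8 pos [ 0.4644 -0.1053  0.0153] yaw -9.9 w 0.434 gf 39.9 tilt [ 0.0027 -0.0007]
 -> [0.6, 0.134, 0.12] [ 0.518  0.186 -0.209]
 -> [0.6, 0.134, 0.02] [ 0.518  0.185 -0.009]
az 0.004125890769978468
```

>>> step_arm([
  {"x": 0,"y": 0,"z": -0.08,"ax": 0,"ay": 0,"az": 0,"grip": 1},
  {"x": 0,"y": 0,"z": -0.16,"ax": 0,"ay": 0,"az": 0,"grip": 1},
  {"x": 0.03,"y": 0.01,"z": -0.22,"ax": 0,"ay": 0,"az": 0,"grip": 1},
  {"x": 0.11,"y": 0.04,"z": -0.22,"ax": 0,"ay": 0,"az": 0,"grip": 1},
  {"x": 0.2,"y": 0.07,"z": -0.22,"ax": 0,"ay": 0,"az": 0,"grip": 1},
  {"x": 0.29,"y": 0.1,"z": -0.22,"ax": 0,"ay": 0,"az": 0,"grip": 1},
  {"x": 0.38,"y": 0.135,"z": -0.22,"ax": 0,"ay": 0,"az": 0,"grip": 1},
  {"x": 0.46,"y": 0.165,"z": -0.22,"ax": 0,"ay": 0,"az": 0,"grip": 1},
  {"x": 0.51,"y": 0.185,"z": -0.22,"ax": 0,"ay": 0,"az": 0,"grip": 1},
  {"x": 0.518,"y": 0.185,"z": -0.22,"ax": 0,"ay": 0,"az": 0,"grip": 1},
  {"x": 0.518,"y": 0.185,"z": -0.22,"ax": 0,"ay": 0,"az": 0,"grip": 1},
])

```text
time: 13.9
tool_pos: [0.5981, 0.1349, 0.1233]
tcp_rot: [-2.402, -2.024, 0.002]
wrist_force: [-0.2, -0.5, -1.4]
width: 0.434
grip_force: 40.6
```

Run:
```python
from workcell import imaging
from h import *
c=imaging.read_camera("wrist");cv2.imwrite("pics/w5.png",c["img"][:,:,::-1])
go([[.6,.134,.05],[.6,.134,.02]],-10)
c=imaging.read_camera("top");cv2.imwrite("pics/t5.png",c["img"][:,:,::-1])
```

```text
t 13.95 pos [0.5977 0.1341 0.1232] yaw -9.8 w 0.431 gf 40.6 tilt [-0.0015 -0.0008]
 -> [0.6, 0.134, 0.05] [0.001 0.005 0.146]
 -> [0.6, 0.134, 0.02] [0.001 0.005 0.206]
az 0.005586373372701322
```

View pics/w5.png

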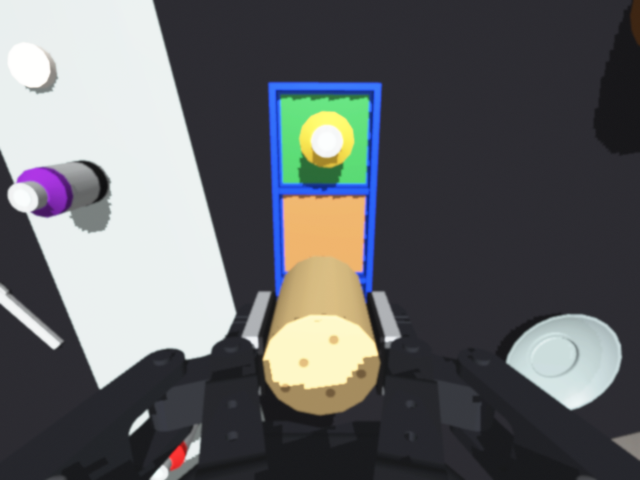

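Yellow stands centred on the green pad (325,140), and the sandstone is held over the cork pocket. Next: lower, release, lift.

>>> step_arm([
  {"x": 0.001,"y": 0.003,"z": 0.08,"ax": 0,"ay": 0,"az": 0,"grip": 1},
  {"x": 0.001,"y": 0.003,"z": 0.15,"ax": 0,"ay": 0,"az": 0,"grip": 1},
  {"x": 0.001,"y": 0.003,"z": 0.185,"ax": 0,"ay": 0,"az": 0,"grip": 1},
  {"x": 0.001,"y": 0.003,"z": 0.2,"ax": 0,"ay": 0,"az": 0,"grip": 1},
  {"x": 0.001,"y": 0.003,"z": 0.205,"ax": 0,"ay": 0,"az": 0,"grip": 1},
  {"x": 0.001,"y": 0.003,"z": 0.206,"ax": 0,"ay": 0,"az": 0,"grip": 1},
  {"x": 0.001,"y": 0.003,"z": 0.206,"ax": 0,"ay": 0,"az": 0,"grip": 1},
])

```text
time: 14.7
tool_pos: [0.6014, 0.1346, 0.0224]
tcp_rot: [2.404, 2.021, 0.004]
wrist_force: [0.5, -0.0, -1.0]
width: 0.436
grip_force: 40.6
```

>>> step_arm([
  {"x": 0,"y": 0,"z": 0,"ax": 0,"ay": 0,"az": 0,"grip": -0.3},
  {"x": 0,"y": 0,"z": 0,"ax": 0,"ay": 0,"az": 0,"grip": -1},
  {"x": 0,"y": 0,"z": 0,"ax": 0,"ay": 0,"az": 0,"grip": -1},
  {"x": 0,"y": 0,"z": 0,"ax": 0,"ay": 0,"az": 0,"grip": -1},
  {"x": 0,"y": 0,"z": 0,"ax": 0,"ay": 0,"az": 0,"grip": -1},
  {"x": 0,"y": 0,"z": -0.08,"ax": 0,"ay": 0,"az": 0,"grip": -1},
  {"x": 0,"y": 0,"z": -0.18,"ax": 0,"ay": 0,"az": 0,"grip": -1},
  {"x": 0,"y": 0,"z": -0.24,"ax": 0,"ay": 0,"az": 0,"grip": -1},
  {"x": 0,"y": 0,"z": -0.24,"ax": 0,"ay": 0,"az": 0,"grip": -1},
  {"x": 0,"y": 0,"z": -0.24,"ax": 0,"ay": 0,"az": 0,"grip": -1},
])

```text
time: 15.7
tool_pos: [0.6007, 0.1348, 0.1418]
tcp_rot: [2.403, 2.022, 0.003]
wrist_force: [0.4, 0.5, -0.4]
width: 1.0
grip_force: 0.0
```

```bash
python3 -c "
from h import *
go([[.459,.0,.14]],16)"
```

```text
t 15.7 pos [0.6007 0.1348 0.1418] yaw -9.9 w 1.0 gf 0.0 tilt [0.0021 0.0004]
 -> [0.459, 0.0, 0.14] [-0.314 -0.233  0.003]
az -0.8621915599332615
```

>>> step_arm([
  {"x": -0.08,"y": -0.06,"z": 0,"ax": 0,"ay": 0,"az": -0.2,"grip": -1},
  {"x": -0.16,"y": -0.12,"z": 0,"ax": 0,"ay": 0,"az": -0.4,"grip": -1},
  {"x": -0.24,"y": -0.18,"z": 0,"ax": 0,"ay": 0,"az": -0.6,"grip": -1},
  {"x": -0.3,"y": -0.22,"z": 0,"ax": 0,"ay": 0,"az": -0.8,"grip": -1},
  {"x": -0.314,"y": -0.232,"z": 0,"ax": 0,"ay": 0,"az": -0.86,"grip": -1},
  {"x": -0.314,"y": -0.232,"z": 0,"ax": 0,"ay": 0,"az": -0.86,"grip": -1},
  {"x": -0.314,"y": -0.232,"z": 0,"ax": 0,"ay": 0,"az": -0.86,"grip": -1},
  {"x": -0.314,"y": -0.232,"z": 0,"ax": 0,"ay": 0,"az": -0.86,"grip": -1},
])

```text
time: 16.5
tool_pos: [0.4592, 0.0004, 0.1401]
tcp_rot: [-1.892, -2.507, 0.001]
wrist_force: [1.1, -0.3, 0.5]
width: 0.999
grip_force: 0.0
```

Run:
```python
from workcell import imaging
from h import *
c=imaging.read_camera("wrist")
go([[.459,-.001,.011]],16)
b=blob(c["img"],(0,0,640,480),(0,150,80),(6,255,255));print("red",b,b and plane(c,b[0],.047))
```

```text
t 16.55 pos [4.594e-01 4.000e-04 1.403e-01] yaw 16.0 w 0.999 gf 0.0 tilt [-0.0007  0.0002]
 -> [0.459, -0.001, 0.011] [-0.003 -0.001  0.259]
az -0.0016043953119918796
red (array([316.13333333, 238.1047619 ]), np.int32(840), array([43, 41], dtype=int32)) [0.45500193 0.00277212 0.047     ]
```

>>> step_arm([
  {"x": 0,"y": -0.003,"z": 0.08,"ax": 0,"ay": 0,"az": 0,"grip": -1},
  {"x": 0,"y": -0.003,"z": 0.16,"ax": 0,"ay": 0,"az": 0,"grip": -1},
  {"x": 0,"y": -0.003,"z": 0.22,"ax": 0,"ay": 0,"az": 0,"grip": -1},
  {"x": 0,"y": -0.003,"z": 0.245,"ax": 0,"ay": 0,"az": 0,"grip": -1},
  {"x": 0,"y": -0.003,"z": 0.256,"ax": 0,"ay": 0,"az": 0,"grip": -1},
  {"x": 0,"y": -0.003,"z": 0.256,"ax": 0,"ay": 0,"az": 0,"grip": 1},
  {"x": 0,"y": -0.003,"z": 0.256,"ax": 0,"ay": 0,"az": 0,"grip": 1},
  {"x": 0,"y": -0.003,"z": 0.256,"ax": 0,"ay": 0,"az": 0,"grip": 1},
  {"x": 0,"y": -0.003,"z": 0.256,"ax": 0,"ay": 0,"az": 0,"grip": 1},
  {"x": 0,"y": -0.003,"z": 0.256,"ax": 0,"ay": 0,"az": 0,"grip": 1},
  {"x": 0,"y": -0.003,"z": 0.256,"ax": 0,"ay": 0,"az": 0,"grip": 1},
  {"x": 0,"y": -0.003,"z": 0.256,"ax": 0,"ay": 0,"az": 0,"grip": 1},
])

```text
time: 17.75
tool_pos: [0.4584, -0.0007, 0.0141]
tcp_rot: [1.891, 2.506, 0.002]
wrist_force: [-2.2, -1.3, 6.1]
width: 0.331
grip_force: 39.1
```

```bash
python3 -c "
from h import *
go([[.631,-.222,.12],[.631,-.222,.02]],16)"
```

```text
t 17.75 pos [ 0.4584 -0.0007  0.0141] yaw 15.9 w 0.331 gf 39.1 tilt [ 0.0019 -0.0002]
 -> [0.631, -0.222, 0.12] [-0.52   0.211 -0.211]
 -> [0.631, -0.222, 0.02] [-0.52   0.211 -0.011]
az -0.0025294385659359857
```

>>> step_arm([
  {"x": 0,"y": 0,"z": -0.08,"ax": 0,"ay": 0,"az": 0,"grip": 1},
  {"x": 0,"y": 0,"z": -0.16,"ax": 0,"ay": 0,"az": 0,"grip": 1},
  {"x": -0.03,"y": 0.012,"z": -0.21,"ax": 0,"ay": 0,"az": 0,"grip": 1},
  {"x": -0.11,"y": 0.045,"z": -0.21,"ax": 0,"ay": 0,"az": 0,"grip": 1},
  {"x": -0.2,"y": 0.08,"z": -0.21,"ax": 0,"ay": 0,"az": 0,"grip": 1},
  {"x": -0.29,"y": 0.117,"z": -0.21,"ax": 0,"ay": 0,"az": 0,"grip": 1},
  {"x": -0.38,"y": 0.154,"z": -0.21,"ax": 0,"ay": 0,"az": 0,"grip": 1},
  {"x": -0.46,"y": 0.187,"z": -0.21,"ax": 0,"ay": 0,"az": 0,"grip": 1},
  {"x": -0.51,"y": 0.207,"z": -0.21,"ax": 0,"ay": 0,"az": 0,"grip": 1},
  {"x": -0.52,"y": 0.211,"z": -0.21,"ax": 0,"ay": 0,"az": 0,"grip": 1},
  {"x": -0.52,"y": 0.211,"z": -0.21,"ax": 0,"ay": 0,"az": 0,"grip": 1},
])

```text
time: 18.85
tool_pos: [0.6301, -0.2221, 0.1173]
tcp_rot: [-1.893, -2.506, 0.0]
wrist_force: [-0.3, 0.1, -0.4]
width: 0.331
grip_force: 40.1
```

Run:
```python
from workcell import imaging
from h import *
c=imaging.read_camera("wrist");cv2.imwrite("pics/w6.png",c["img"][:,:,::-1])
go([[.631,-.222,.019]],16)
b=blob(c["img"],(0,0,640,480),(5,80,60),(20,255,255));print("cork",b,b and plane(c,b[0],.004))
```

```text
t 18.9 pos [ 0.6294 -0.2211  0.1172] yaw 15.9 w 0.332 gf 40.1 tilt [-0.0016  0.0011]
 -> [0.631, -0.222, 0.019] [-0.003  0.003  0.196]
az -0.0032381539569532455
cork (array([321.32110682, 135.20720721]), np.int32(7770), array([90, 90], dtype=int32)) [ 0.61142149 -0.15633908  0.004     ]
```

View pics/w6.png

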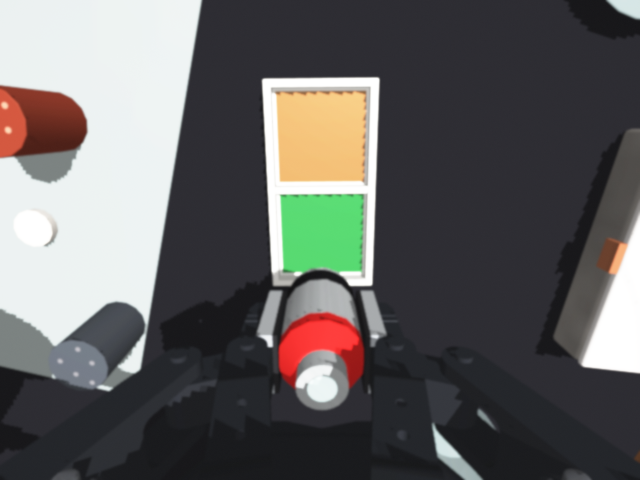

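Red is held over the green pocket (322,235), with the cork pad at (321,135). The shale's top is at about (80,365), on the left.

>>> step_arm([
  {"x": 0,"y": 0.002,"z": 0.08,"ax": 0,"ay": 0,"az": 0,"grip": 1},
  {"x": 0,"y": 0.002,"z": 0.15,"ax": 0,"ay": 0,"az": 0,"grip": 1},
  {"x": 0,"y": 0.002,"z": 0.18,"ax": 0,"ay": 0,"az": 0,"grip": 1},
  {"x": 0,"y": 0.002,"z": 0.19,"ax": 0,"ay": 0,"az": 0,"grip": 1},
  {"x": 0,"y": 0.002,"z": 0.196,"ax": 0,"ay": 0,"az": 0,"grip": 1},
  {"x": 0,"y": 0.002,"z": 0.198,"ax": 0,"ay": 0,"az": 0,"grip": 1},
  {"x": 0,"y": 0.002,"z": 0.198,"ax": 0,"ay": 0,"az": 0,"grip": 1},
])

```text
time: 19.6
tool_pos: [0.6326, -0.2217, 0.0207]
tcp_rot: [1.89, 2.506, 0.001]
wrist_force: [0.5, -0.7, -0.9]
width: 0.331
grip_force: 40.1
```

>>> step_arm([
  {"x": 0,"y": 0,"z": 0,"ax": 0,"ay": 0,"az": 0,"grip": -0.3},
  {"x": 0,"y": 0,"z": 0,"ax": 0,"ay": 0,"az": 0,"grip": -1},
  {"x": 0,"y": 0,"z": 0,"ax": 0,"ay": 0,"az": 0,"grip": -1},
  {"x": 0,"y": 0,"z": 0,"ax": 0,"ay": 0,"az": 0,"grip": -1},
  {"x": 0,"y": 0,"z": 0,"ax": 0,"ay": 0,"az": 0,"grip": -1},
  {"x": 0,"y": 0,"z": -0.08,"ax": 0,"ay": 0,"az": 0,"grip": -1},
  {"x": 0,"y": 0,"z": -0.18,"ax": 0,"ay": 0,"az": 0,"grip": -1},
  {"x": 0,"y": 0,"z": -0.24,"ax": 0,"ay": 0,"az": 0,"grip": -1},
  {"x": 0,"y": 0,"z": -0.24,"ax": 0,"ay": 0,"az": 0,"grip": -1},
  {"x": 0,"y": 0,"z": -0.24,"ax": 0,"ay": 0,"az": 0,"grip": -1},
])

```text
time: 20.6
tool_pos: [0.632, -0.2216, 0.1402]
tcp_rot: [1.891, 2.506, 0.001]
wrist_force: [-0.2, 0.5, -0.7]
width: 1.0
grip_force: 0.0
```

```bash
python3 -c "
from h import *
go([[.501,-.3355,.14]],16)"
```

```text
t 20.6 pos [ 0.632  -0.2216  0.1402] yaw 15.9 w 1.0 gf 0.0 tilt [ 0.0024 -0.0009]
 -> [0.501, -0.3355, 0.14] [-0.147 -0.314 -0.   ]
az -0.002435816998186624
```

>>> step_arm([
  {"x": -0.04,"y": -0.08,"z": 0,"ax": 0,"ay": 0,"az": 0,"grip": -1},
  {"x": -0.08,"y": -0.17,"z": 0,"ax": 0,"ay": 0,"az": 0,"grip": -1},
  {"x": -0.12,"y": -0.26,"z": 0,"ax": 0,"ay": 0,"az": 0,"grip": -1},
  {"x": -0.147,"y": -0.314,"z": 0,"ax": 0,"ay": 0,"az": 0,"grip": -1},
  {"x": -0.147,"y": -0.314,"z": 0,"ax": 0,"ay": 0,"az": 0,"grip": -1},
  {"x": -0.147,"y": -0.314,"z": 0,"ax": 0,"ay": 0,"az": 0,"grip": -1},
  {"x": -0.147,"y": -0.314,"z": 0,"ax": 0,"ay": 0,"az": 0,"grip": -1},
])

```text
time: 21.3
tool_pos: [0.5005, -0.3342, 0.1376]
tcp_rot: [-1.891, -2.507, -0.001]
wrist_force: [0.9, 0.8, 0.3]
width: 1.002
grip_force: 0.0
```

Run:
```python
from workcell import imaging
from h import *
c=imaging.read_camera("wrist");cv2.imwrite("pics/w7.png",c["img"][:,:,::-1])
go([[.501,-.3355,.013]],16)
q=c["R"]@np.array([.501,-.3355,.055])+c["t"];print(q[0]/q[2]*c["fx"]+c["cx"],q[1]/q[2]*c["fy"]+c["cy"])
```

```text
t 21.35 pos [ 0.5009 -0.3341  0.1379] yaw 16.0 w 1.001 gf 0.0 tilt [-0.0009  0.0011]
 -> [0.501, -0.3355, 0.013] [-0.003 -0.     0.25 ]
az -0.00027758034566526625
321.36899510435126 250.48828266113279
```

View pics/w7.png

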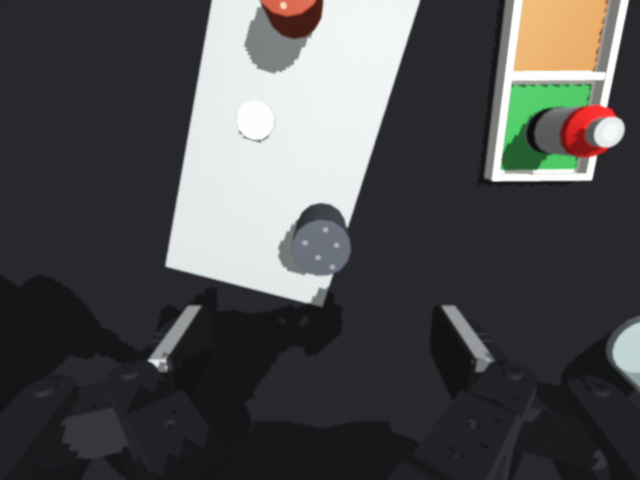

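The shale's top is at (321,247), which agrees with the predicted (321,250). Red stands on the green pad (545,130). Grasp the shale now.

>>> step_arm([
  {"x": 0,"y": 0,"z": 0.08,"ax": 0,"ay": 0,"az": 0,"grip": -1},
  {"x": 0,"y": 0,"z": 0.16,"ax": 0,"ay": 0,"az": 0,"grip": -1},
  {"x": 0,"y": 0,"z": 0.22,"ax": 0,"ay": 0,"az": 0,"grip": -1},
  {"x": 0,"y": 0,"z": 0.242,"ax": 0,"ay": 0,"az": 0,"grip": -1},
  {"x": 0,"y": 0,"z": 0.25,"ax": 0,"ay": 0,"az": 0,"grip": -1},
  {"x": 0,"y": 0,"z": 0.25,"ax": 0,"ay": 0,"az": 0,"grip": 1},
  {"x": 0,"y": 0,"z": 0.25,"ax": 0,"ay": 0,"az": 0,"grip": 1},
  {"x": 0,"y": 0,"z": 0.25,"ax": 0,"ay": 0,"az": 0,"grip": 1},
  {"x": 0,"y": 0,"z": 0.25,"ax": 0,"ay": 0,"az": 0,"grip": 1},
  {"x": 0,"y": 0,"z": 0.25,"ax": 0,"ay": 0,"az": 0,"grip": 1},
  {"x": 0,"y": 0,"z": 0.25,"ax": 0,"ay": 0,"az": 0,"grip": 1},
  {"x": 0,"y": 0,"z": 0.25,"ax": 0,"ay": 0,"az": 0,"grip": 1},
])

```text
time: 22.55
tool_pos: [0.5018, -0.3361, 0.0158]
tcp_rot: [1.89, 2.505, 0.0]
wrist_force: [-0.2, 0.6, 6.0]
width: 0.433
grip_force: 40.3
```

```bash
python3 -c "
from h import *
go([[.612,-.1575,.12],[.612,-.1575,.02]],16)"
```

```text
t 22.55 pos [ 0.5018 -0.3361  0.0158] yaw 15.9 w 0.433 gf 40.3 tilt [ 0.0029 -0.002 ]
 -> [0.612, -0.1575, 0.12] [ 0.283  0.31  -0.208]
 -> [0.612, -0.1575, 0.02] [ 0.283  0.31  -0.008]
az -0.0025991515242054673
```

>>> step_arm([
  {"x": 0,"y": 0,"z": -0.08,"ax": 0,"ay": 0,"az": 0,"grip": 1},
  {"x": 0,"y": 0,"z": -0.16,"ax": 0,"ay": 0,"az": 0,"grip": 1},
  {"x": 0.02,"y": 0.02,"z": -0.22,"ax": 0,"ay": 0,"az": 0,"grip": 1},
  {"x": 0.07,"y": 0.08,"z": -0.22,"ax": 0,"ay": 0,"az": 0,"grip": 1},
  {"x": 0.13,"y": 0.145,"z": -0.22,"ax": 0,"ay": 0,"az": 0,"grip": 1},
  {"x": 0.19,"y": 0.21,"z": -0.22,"ax": 0,"ay": 0,"az": 0,"grip": 1},
  {"x": 0.25,"y": 0.275,"z": -0.22,"ax": 0,"ay": 0,"az": 0,"grip": 1},
  {"x": 0.28,"y": 0.305,"z": -0.22,"ax": 0,"ay": 0,"az": 0,"grip": 1},
  {"x": 0.283,"y": 0.31,"z": -0.22,"ax": 0,"ay": 0,"az": 0,"grip": 1},
  {"x": 0.283,"y": 0.31,"z": -0.22,"ax": 0,"ay": 0,"az": 0,"grip": 1},
  {"x": 0.283,"y": 0.31,"z": -0.22,"ax": 0,"ay": 0,"az": 0,"grip": 1},
])

```text
time: 23.65
tool_pos: [0.6099, -0.1573, 0.1235]
tcp_rot: [-1.893, -2.507, 0.001]
wrist_force: [-0.0, -1.0, -2.4]
width: 0.437
grip_force: 40.6
```

```bash
python3 -c "
from h import *
go([[.612,-.1575,.0205]],16)"
```

```text
t 23.65 pos [ 0.6099 -0.1573  0.1235] yaw 15.9 w 0.437 gf 40.6 tilt [-0.0009 -0.0003]
 -> [0.612, -0.1575, 0.0205] [-0.002  0.004  0.206]
az -0.003375103619331791
```

>>> step_arm([
  {"x": 0,"y": 0.002,"z": 0.08,"ax": 0,"ay": 0,"az": 0,"grip": 1},
  {"x": 0,"y": 0.002,"z": 0.15,"ax": 0,"ay": 0,"az": 0,"grip": 1},
  {"x": 0,"y": 0.002,"z": 0.185,"ax": 0,"ay": 0,"az": 0,"grip": 1},
  {"x": 0,"y": 0.002,"z": 0.2,"ax": 0,"ay": 0,"az": 0,"grip": 1},
  {"x": 0,"y": 0.002,"z": 0.206,"ax": 0,"ay": 0,"az": 0,"grip": 1},
  {"x": 0,"y": 0.002,"z": 0.207,"ax": 0,"ay": 0,"az": 0,"grip": 1},
  {"x": 0,"y": 0.002,"z": 0.207,"ax": 0,"ay": 0,"az": 0,"grip": 1},
])

```text
time: 24.35
tool_pos: [0.6128, -0.1569, 0.0218]
tcp_rot: [1.891, 2.505, 0.001]
wrist_force: [-0.0, 0.0, -0.4]
width: 0.435
grip_force: 40.6
```

>>> step_arm([
  {"x": 0,"y": 0,"z": 0,"ax": 0,"ay": 0,"az": 0,"grip": -0.3},
  {"x": 0,"y": 0,"z": 0,"ax": 0,"ay": 0,"az": 0,"grip": -1},
  {"x": 0,"y": 0,"z": 0,"ax": 0,"ay": 0,"az": 0,"grip": -1},
  {"x": 0,"y": 0,"z": 0,"ax": 0,"ay": 0,"az": 0,"grip": -1},
  {"x": 0,"y": 0,"z": 0,"ax": 0,"ay": 0,"az": 0,"grip": -1},
  {"x": 0,"y": 0,"z": -0.08,"ax": 0,"ay": 0,"az": 0,"grip": -1},
  {"x": 0,"y": 0,"z": -0.18,"ax": 0,"ay": 0,"az": 0,"grip": -1},
  {"x": 0,"y": 0,"z": -0.28,"ax": 0,"ay": 0,"az": 0,"grip": -1},
  {"x": 0,"y": 0,"z": -0.36,"ax": 0,"ay": 0,"az": 0,"grip": -1},
  {"x": 0,"y": 0,"z": -0.36,"ax": 0,"ay": 0,"az": 0,"grip": -1},
  {"x": 0,"y": 0,"z": -0.36,"ax": 0,"ay": 0,"az": 0,"grip": -1},
])

```text
time: 25.45
tool_pos: [0.6126, -0.1565, 0.2022]
tcp_rot: [1.89, 2.505, 0.002]
wrist_force: [-0.5, 0.6, -1.0]
width: 1.001
grip_force: 0.0
```

Run:
```python
from workcell import imaging
import cv2
for n in("scene",):
    c=imaging.read_camera(n);cv2.imwrite(f"pics/f_{n}.png",cv2.resize(c["img"][170:340,80:520,::-1],(792,306)))
```

```text
(no output)
```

View pics/f_scene.png

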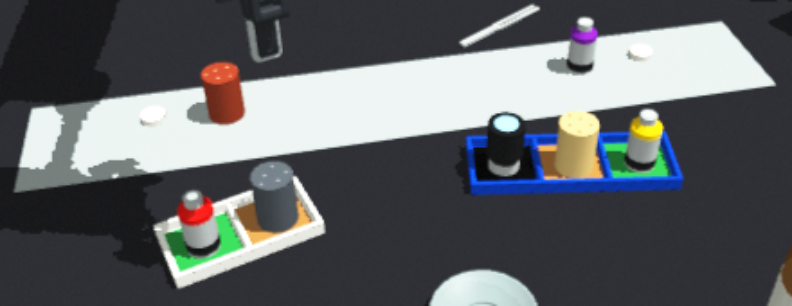

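All five parts stand upright in their pockets: red (200,225), shale (273,195), eyepiece (506,145), sandstone (578,145) and yellow (645,142). The red-brown plug and the purple objective are still where they started.

```bash
python3 -c "
from workcell import bot
print(bot.finish_job())"
```

```text
the job is handed in; nothing more can be done
None
```

Both kits are made up and the job is handed in at about 25.5 s of the 104 s allowed: the last picture shows all five parts upright in their pockets and both spares still standing, but the hand-in gave no verdict.

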